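Shut the plate shaker-incubator and start it

TASK

The two plates are already in the shaker-incubator: with the fingertips, gently push its open lid down, without slamming it, until it is fully shut, then press the round start key right in and come away clear. Grip nothing: push the lid from its outside, and do not press the start key before the lid is shut, nor the other two keys at all. Leave the plates and everything else on the bench where they are.

Things in the scene. Friction and masses are not known exactly. Their poses are not given: they have to be found in the camera images.
- shaker: White two-plate shaker-incubator fixed on the bench, 270 mm deep (its x), 260 mm wide (its y). Origin: centre of its underside, on the bench. Its +x points from its front (key panel) to its rear (lid hinge), z is up; it stands turned up to 0.3 rad. The chamber walls end 85 mm above the bench. In front of the lid the key panel, 69 mm deep, slopes at 15 degrees down to the front edge.
- lid_hinge (a point): Middle of the lid's hinge axis, fixed on the instrument's rear, 116 mm behind its origin (+x) and 88 mm above the bench; the axis runs along the instrument's y.
- lid (a joint): Opening angle of the lid (rad): 0 fully shut, growing as it swings up and back, stop at 1.42; it starts 0.9 to 1.3 open. The hinge is stiff: the lid stays where it is left, does not spring back, and takes about 1 to 8 N on its outside near the front edge to push it down. The lid reaches 182 mm from the hinge axis and is 258 mm wide; a grey seal (lid_c9 to lid_c12) lines the inside and underside of its rim.
- lid_front (a point): Point on the lid's flat outer face (white frame, tinted window), mid-width, 13 mm in from its front edge, 169 mm from the hinge axis along the lid; swings with it. The outer face lies 29 mm off the hinge axis: above it when shut (the shut lid's top is 117 mm above the bench), towards the rear when the lid stands open.
- start_key (a joint): Travel of the start key (m): 0 out, 0.004 pressed fully in; a spring returns it. It needs about 2 N to begin and 4 N to press fully, downwards.
- start_key_top (a point): Centre of the top of the start key: the only round key, 24 mm across, standing 7 mm proud of the sloping panel, the rightmost key as seen from the robot.
- time_key (a joint): Travel (m) of the middle key, rectangular, 18 x 14 mm, 55 mm to the left of the start key (centre to centre); 0 out, 0.004 in.
- temp_key (a joint): Travel (m) of the left key, rectangular, 18 x 14 mm, 106 mm to the left of the start key; 0 out, 0.004 in.
- plate_a_mid (a point): Centre (half-way up) of the left 96-well plate, 128 x 86 x 14 mm, lying loose in the chamber between low rails.
- plate_b_mid (a point): Centre of the right 96-well plate in the chamber, like the left one.
- spare_plate: 96-well plate lying on the bench to the right of the instrument, 128 x 86 x 14 mm. Origin: centre of its underside; loose, to be left alone.
- tube_rack: White rack of capped blood tubes, 188 x 56 mm, 97 mm high, standing on the left of the instrument. Origin: centre of its underside; loose, to be left alone.
- jar: Specimen jar with a screw cap, 60 mm across, 75 mm high, in front of or beside the instrument. Origin: centre of its underside; loose, to be left alone.
- reagent: White reagent bottle with black cap, 56 mm across, 115 mm high, in front of or beside the instrument. Origin: centre of its underside; loose, to be left alone.
- tip_box: Pipette tip box, 122 x 84 mm, 82 mm high, behind the instrument. Origin: centre of its underside; loose, to be left alone.
- tube_block: Low black tube block, 105 x 65 mm, 30 mm high, behind the instrument. Origin: centre of its underside; loose, to be left alone.
- pipette: Hand pipette lying flat, about 265 mm long and 27 mm high, at the far left. Origin: centre of its underside; loose, to be left alone.
- basin: Blue plastic bowl, 110 mm across, 55 mm high, at the far right. Origin: centre of its underside; loose, to be left alone.

How it is judged (in metres and radians):
On the way, in this order (a step that is already met when the one before it is completed fails the run):
1. the lid is fully shut (value of joint lid below 0.025 rad), for 0.2 s.
2. the start key is pressed in with the lid shut (value of joint start_key above 0.003 m and value of joint lid below 0.025 rad), for 0.1 s.
At the end, for the whole second after the job is handed in: The lid is shut to within 0.025 rad (about 4 mm at its front edge) and at rest, all keys are out again, both plates are within 10 mm of where they lay and every bystander within 15 mm (value of joint lid below 0.025 rad and velocity of joint lid between -0.05 and 0.05 rad/s and value of joint each of start_key, time_key, temp_key below 0.001 m and distance of each of plate_a_mid, plate_b_mid from where it was at the start of the episode below 0.01 m and distance of each of spare_plate, tube_rack, jar, reagent, tip_box, tube_block, pipette, basin from where it was at the start of the episode below 0.015 m); the robot touches nothing.
It fails at once if the lid is slammed (faster than 2 rad/s, about 0.35 m/s at its edge, in the last 0.2 rad) or the instrument is pressed with more than 120 N ((value of joint lid below 0.2 rad and velocity of joint lid below -2 rad/s) or contact force between the fingers and shaker above 120 N).
It fails at once if the lid is gripped by its rim, or touched on the inside or underside of it (contact force between the fingers and lid_c9 above 3 N or contact force between the fingers and lid_c10 above 3 N or contact force between the fingers and lid_c11 above 3 N or contact force between the fingers and lid_c12 above 3 N).
It fails at once if the start key is pressed while the lid is open, or another key is pressed ((value of joint start_key above 0.002 m and value of joint lid above 0.05 rad) or value of joint any of time_key, temp_key above 0.002 m).
It fails at once if a plate in the chamber is lifted, carried or moved more than 10 mm (distance of any of plate_a_mid, plate_b_mid from where it was at the start of the episode above 0.01 m).
It fails at once if something else on the bench is lifted, carried or moved more than 15 mm (distance of any of spare_plate, tube_rack, jar, reagent, tip_box, tube_block, pipette, basin from where it was at the start of the episode above 0.015 m).
It also fails if it takes over 42 s, if anything falls off the work surface, if the arm or the gripper's body presses on something with over 40 N, if the wrist force passes 120 N, or if a joint passes its speed limit or range.

ROBOT

A 6-joint arm with a two-finger parallel gripper is mounted at the origin on the work surface. World frame = base frame: x ahead of the robot, y to its left, z up, the work surface at z = 0. Lengths are in m, angles in degrees, forces in N, time in s.
With the tool pointing down it reaches from about 0.375 to 0.9 m from the base axis. Payload 3.1 kg.
Tool frame: the origin (TCP) lies at the very end of the fingers, on their centre line; the grasp point (between the pads) lies 19 mm behind it; z points along the fingers, y is the line along which they close (so a half turn about z gives the same grasp; the last joint's range is limited). The gripper opens to 87 mm and grips with 3 to 60 N. Pads are 19 mm wide; open, the fingers measure 117 mm over their backs; the gripper's body (75 mm by 190 mm) begins 51 mm behind the grasp point.
Start: joints at [-10.227, 30.224, 82.088, -0, 67.689, -10.227], TCP at [0.625, 0, 0.223] pointing down, gripper open.
Joint ranges: [-176.69, 176.69], [-43.24, 126.21], [12.49, 139.97], [-82, 262], [0, 151.66], [-163.58, 163.58]. Speed limits (degrees/s): [159.86, 159.86, 180, 180, 180, 180].

INTERFACE

Orientations are given as a 3x3 rotation matrix whose columns are the frame's x, y, z axes.
In Python, from rig import bot gives the robot as it stands.
- The arm moves only by the tool move_arm, never from a script. Its argument "increments" is a list of rows, each an object with "xyz": the shift along the tool's x, y, z in mm, a list of three; "roll": the turn about the tool's z in rad; "grip": the opening in per cent of the stroke, from 0 (shut) to 100 (fully open). A call has 1 to 5 rows; each row shifts and turns the commanded pose from where the row before left it, along the tool's axes as they then stand; what a row does not reach is not made up. A row lasts 1/12 s, in which the tool goes at most 41.7 mm and 7.16 degrees, less where a joint would pass 70% of its speed; a pose out of reach is approached as far as the arm can. A call is refused whole if a number of a shift passes 41.7 or a number of a turn 0.125, either way. A call with a gripper value outside its range is refused whole. The fingers move at their own pace and stop on an object; the grip force is fixed at half the most. Time passes only in rows, so rows that do not move let the fingers close. It gives the time, the measured TCP pose, the force, the opening and the grip force at its end, in the units of the state.
- bot.read_state(): the state, without advancing time (a new reading comes with each control period).
- bot.capture(name): name is "scene" or "side" or "wrist"; returns (picture, depth): 400x640x3 uint8, red, green, blue; 400x640 float32, m along the optical axis (not along the pixel's ray), 0 where there is no reading.
- bot.camera_model(name): a dict with "intrinsics" (3x3 intrinsics, pixels), "rvec" (rotation vector, rad) and "tvec" (3), from world to camera coordinates, as OpenCV has them; the wrist camera has in their place "tool_from_camera" (4x4, takes a point from camera to tool coordinates, whose origin is the TCP and whose axes are the flange's). Camera axes: x right, y down, z forward; pixel columns grow to the right and rows downward; lengths in m; the calibration is good to about 2 mm. A picture is of the moment at which its call begins: read the wrist's pose just before it. camera_model takes no time and is no camera call.
- bot.hand_in(): hands the job in; it is judged then, once.
Trained networks look in the newest picture that a camera, given by its name, has taken for a name from the list of things; names that differ only in an ending like _2 or _b are one class to them, and where a whole thing is asked for, a point or a joint stands for the part that bears it (a point fixed in the world has none). Each returns a list of dicts, best first, with "conf" (0 to 1); they miss things now and then, are a little off and sometimes report something else, mostly with a low value. They report only what shows in the picture. A call takes as long as a camera call.
- bot.spot_in(label, camera): "at" ([x, y, z] in m, in the coordinates of the camera as it stood for that picture, good to about 4 mm: the middle of the surface that is visible of it).
- bot.trace(label, camera): "mask" (400x640 bool, what is visible of it).
The state is a dict: "time_s": time; "joint_positions": joint angles; "qvel": joint speeds; "tau": joint torques, N m; "position": TCP position; "tcp_rot": TCP orientation; "force": force on the tool from outside, world axes, zero at the start; "moment": the same for the moment, N m; "opening": opening from 0.0 (shut) to 1.0 (fully open); "grasp_force": force on a finger pad.
Only numpy, scipy, OpenCV 4.12 (cv2) and the standard library are available. Lean on these libraries where they do the work, as an engineer would, in place of code of your own. Each camera call takes 0.05 s, during which the arm holds its last target. There are 200 camera calls.

## Working session

There is one attempt and no reset: what is moved stays moved. The work goes in short steps, Python scripts to look and compute and a tool call to move; the robot and the scene stay as the last step left them, time stands still between calls to the robot, and variables do not carry over. Pictures are saved under pics/ and viewed, at most 10 in all, crops included, and the job is handed in when it is done.

Besides the shell and the picture viewer there is one more tool, called as name(argument=value, ...), one argument or row to a line, values as JSON. move_arm: Moves the arm, as the interface text tells. Its arguments: {"type":"object","properties":{"increments":{"type":"array"}},"required":["increments"]}

```bash
mkdir -p pics
cat > h.py <<'E'
import numpy as np, cv2
from rig import bot
def cam(n):
    m=bot.camera_model(n); K=np.array(m["intrinsics"])
    if "rvec" in m:
        R=cv2.Rodrigues(np.array(m["rvec"],float))[0]; t=np.array(m["tvec"],float).ravel()
        T=np.eye(4); T[:3,:3]=R.T; T[:3,3]=-R.T@t
    else:
        s=bot.read_state(); W=np.eye(4); W[:3,:3]=s["tcp_rot"]; W[:3,3]=s["position"]
        T=W@np.array(m["tool_from_camera"])
    return K,T
def w(T,p): return T[:3,:3]@np.asarray(p,float)+T[:3,3]
def cloud(K,T,d,mask):
    v,u=np.nonzero(mask&(d>0)); z=d[v,u]
    return np.c_[(u-K[0,2])*z/K[0,0],(v-K[1,2])*z/K[1,1],z]@T[:3,:3].T+T[:3,3]
E
python3 - <<'E'
from h import *
np.set_printoptions(precision=4,suppress=True)
for n in ["scene","side"]:
    K,T=cam(n); p,d=bot.capture(n); cv2.imwrite(f"pics/{n}.png",p[:,:,::-1])
    np.savez(f"{n}.npz",d=d,K=K,T=T,p=p)
    print(n,T[:3,3])
    for l in ["shaker","lid","lid_front","start_key","start_key_top","time_key","temp_key","jar","reagent","tube_rack","spare_plate","tip_box"]:
        print(l,[(round(r["conf"],2),w(T,r["at"])) for r in bot.spot_in(l,n)[:2]])
print(bot.read_state())
E
```

```text
scene [0.6007 1.0278 1.1047]
shaker [(0.94, array([0.5786, 0.1679, 0.0794])), (0.68, array([0.576 , 0.0407, 0.0757]))]
lid [(0.95, array([0.648 , 0.1414, 0.2493]))]
lid_front [(0.57, array([0.6503, 0.1405, 0.2497])), (0.48, array([ 0.4645, -0.2757,  0.0354]))]
start_key []
start_key_top []
time_key []
temp_key []
jar [(0.64, array([0.3898, 0.1426, 0.0548]))]
reagent [(0.77, array([ 0.4422, -0.1169,  0.0665])), (0.24, array([0.3897, 0.1401, 0.056 ]))]
tube_rack [(0.74, array([0.6122, 0.3129, 0.0557])), (0.3, array([0.6495, 0.1406, 0.245 ]))]
spare_plate [(0.57, array([ 0.5745, -0.1507,  0.0118]))]
tip_box [(0.67, array([ 0.7414, -0.0418,  0.0792]))]
side [ 0.2839 -0.7352  0.9576]
shaker [(0.85, array([ 0.5356, -0.0114,  0.0747]))]
lid [(0.88, array([ 0.6189, -0.051 ,  0.2039]))]
lid_front [(0.89, array([ 0.6269, -0.0454,  0.2038])), (0.59, array([ 0.5353, -0.0095,  0.0741]))]
start_key [(0.53, array([0.4472, 0.0136, 0.0772]))]
start_key_top [(0.3, array([0.3818, 0.1087, 0.0532])), (0.27, array([0.5703, 0.2889, 0.0604]))]
time_key []
temp_key []
jar [(0.59, array([0.3829, 0.1085, 0.0524]))]
reagent [(0.85, array([ 0.4355, -0.1553,  0.0688]))]
tube_rack [(0.81, array([0.5703, 0.2868, 0.0599]))]
spare_plate [(0.69, array([ 0.4682, -0.2356,  0.0213])), (0.59, array([ 0.5845, -0.156 ,  0.0072]))]
tip_box [(0.85, array([ 0.7305, -0.1022,  0.0793]))]
{'time_s': 1.3, 'joint_positions': array([-10.2277,  30.2254,  82.0875,   0.0003,  67.6882, -10.2271]), 'qvel': array([-0.0173, -0.0038,  0.0136, -0.0381,  0.0179, -0.0199]), 'tau': array([  0.0009, -44.0009, -17.6981,   0.0635,   0.0504,   0.    ]), 'position': array([0.625 , 0.    , 0.2225]), 'tcp_rot': array([[ 0.,  1., -0.],
       [ 1., -0.,  0.],
       [ 0., -0., -1.]]), 'force': array([-0.8557,  0.0046,  0.4124]), 'moment': array([ 0.0133, -0.0114, -0.0261]), 'grasp_force': 0.0, 'opening': 0.9999376672111343}
```

View pics/scene.png

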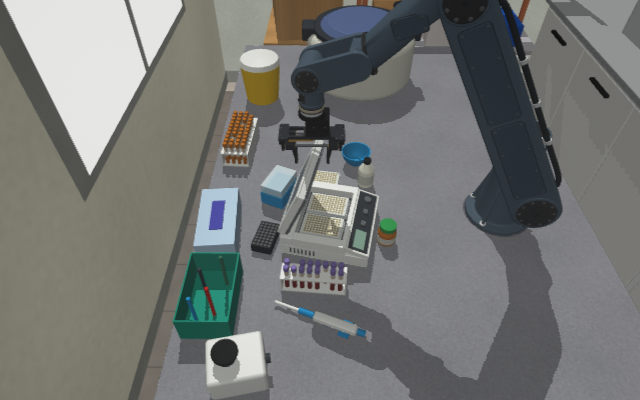

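View pics/side.png

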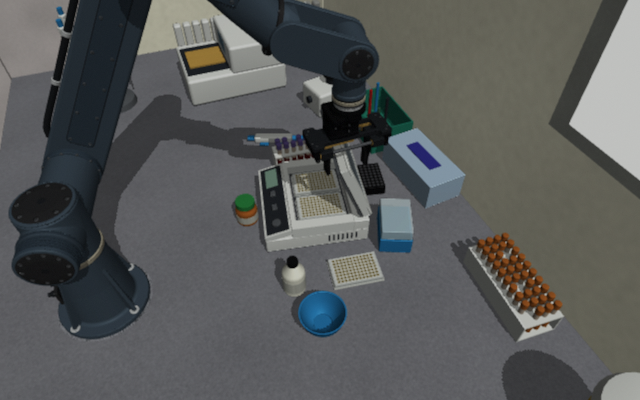

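The side picture shows the shaker (260-370, 160-250) with its keys at about (270, 180-225). The lid stands open with its front edge near (345, 160), just beyond the fingers. The jar is at (245, 208) and the reagent bottle at (293, 277). Next I fit the pose from depth.

Run:
```python
from h import *
np.set_printoptions(precision=4,suppress=True)
P=[];L=[]
for n in ["scene","side"]:
    K,T=cam(n); p,d=bot.capture(n)
    ms=bot.trace("shaker",n)[0]["mask"]; ml=bot.trace("lid",n)[0]["mask"]
    a=cloud(K,T,d,cv2.erode((ms&~ml).astype(np.uint8),np.ones((2,2)))>0); l=cloud(K,T,d,cv2.erode(ml.astype(np.uint8),np.ones((3,3)))>0)
    P.append(a);L.append(l)
    print(n,len(a),len(l), "lid bounds",l.min(0),l.max(0))
    # RANSAC-plane of lid
    best=None; g=np.random.default_rng(0)
    l2=l[l[:,2]>.1]
    for _ in range(800):
        q=l2[g.choice(len(l2),3,False)]; nn=np.cross(q[1]-q[0],q[2]-q[0]); nn/=np.linalg.norm(nn)+1e-12
        k=abs((l2-q[0])@nn)<.003
        if best is None or k.sum()>best.sum(): best=k
    q=l2[best]; c=q.mean(0); nn=np.linalg.svd(q-c)[2][2]; nn*=np.sign(-nn[2]) or 1
    print("plane n",nn,"c",c,len(q),len(l2),"yaw",np.arctan2(nn[1],nn[0]),"ang from vertical n",np.arctan2(np.hypot(*nn[:2]),-nn[2]))
    a2=a[(a[:,2]>.02)&(a[:,2]<.092)]
    print("rect",cv2.minAreaRect((a2[:,:2]*1000).astype(np.float32)))
    np.savez(f"c_{n}.npz",a=a,l=l,d=d,K=K,T=T,p=p)
a2=np.vstack(P); a2=a2[(a2[:,2]>.02)&(a2[:,2]<.092)]
print("both",cv2.minAreaRect((a2[:,:2]*1000).astype(np.float32)))
K,T=cam("side"); p=np.load("c_side.npz")["p"]
cr=p[120:300,225:425]; cv2.imwrite("pics/sidecrop.png",cv2.resize(cr[:,:,::-1],None,fx=4,fy=3.33,interpolation=cv2.INTER_CUBIC)[:600])
```

```text
scene 3867 1142 lid bounds [ 0.5947 -0.0455  0.1   ] [0.7191 0.2045 0.2701]
plane n [ 0.4414 -0.0895 -0.8928] c [0.6302 0.0984 0.261 ] 478 1141 yaw -0.2001489629028673 ang from vertical n 0.46716764587383974
rect ((559.62890625, 90.55451202392578), (265.3009033203125, 264.3553771972656), 78.12924194335938)
side 5065 1049 lid bounds [ 0.5851 -0.0683  0.1005] [0.7032 0.1535 0.2676]
plane n [-0.2929 -0.9556 -0.0326] c [ 0.6247 -0.0574  0.187 ] 564 1049 yaw -1.8682271453589232 ang from vertical n 1.5381453049588922
rect ((560.5389404296875, 84.45207214355469), (265.71441650390625, 266.54742431640625), 78.14556121826172)
both ((560.5844116210938, 87.26982116699219), (271.5578918457031, 267.2249450683594), 78.23532104492188)
```

View pics/sidecrop.png

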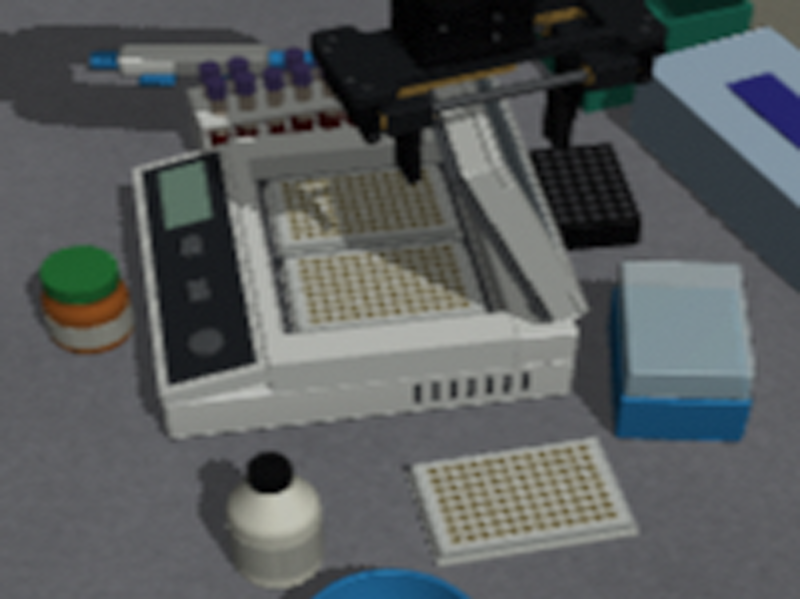

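The crop shows three keys on the dark panel: the round start key at (207, 342), time at (198, 290) and temp at (190, 243). The open lid sits between or very near the open fingers, so I check that clearance before moving.

```bash
cat >> h.py <<'E'
O=np.array([.5606,.0873,0]); YAW=-.205
def inst(p):
    c,s=np.cos(YAW),np.sin(YAW); return (np.asarray(p)-O)@np.array([[c,-s,0],[s,c,0],[0,0,1]])
E
python3 - <<'E'
from h import *
np.set_printoptions(precision=1,suppress=True,linewidth=150)
for n in ["scene","side"]:
    c=np.load(f"c_{n}.npz"); l=inst(c["l"])*1000; a=inst(c["a"])*1000
    print(n,"y range",np.percentile(l[:,1],[1,99]))
    for z in range(100,270,15):
        k=l[(abs(l[:,2]-z)<5)]
        if len(k): print(z,len(k),np.percentile(k[:,0],[2,50,98]))
    r=a[(abs(a[:,2]-86)<4)]; print("rim",np.percentile(r,[1,99],axis=0))
    d=c["d"];K=c["K"];T=c["T"]
    if n=="side":
        for u,v in [(276.7,222.7),(274.5,207),(272.5,193)]:
            z=d[int(round(v)),int(round(u))]; print("key",inst(w(T,[(u-K[0,2])*z/K[0,0],(v-K[1,2])*z/K[1,1],z]))*1000)
K,T=cam("wrist"); p,d=bot.capture("wrist"); cv2.imwrite("pics/w0.png",p[:,:,::-1]); np.savez("w0.npz",p=p,d=d,K=K,T=T)
print(T)
E
```

```text
scene y range [-111.2  132.7]
100 5 [112.4 119.9 123.8]
115 16 [108.7 121.1 134.1]
130 28 [103.8 124.3 132.4]
145 44 [ 97.  118.7 126.9]
160 38 [ 91.6 114.9 121.1]
175 43 [ 84.7 108.1 115. ]
190 41 [ 79.  104.6 109.1]
205 37 [ 74.6  96.9 103.1]
220 41 [68.6 93.8 97.7]
235 36 [60.6 82.6 91.5]
250 114 [53.4 57.2 86.5]
265 365 [58.7 70.1 79. ]
rim [[ -68.7 -122.7   82.1]
 [ 114.7  133.    88.4]]
side y range [-131.9   44.9]
100 11 [111.8 118.2 130.7]
115 27 [105.7 120.2 132. ]
130 49 [ 97.4 121.6 130. ]
145 56 [ 91.8 119.5 125.1]
160 56 [ 88.  112.4 119.5]
175 60 [ 80.1 104.4 112.9]
190 50 [ 77.3  97.4 107.2]
205 55 [ 72.2  94.8 101.8]
220 50 [64.4 87.2 95.3]
235 55 [59.1 77.3 89.4]
250 94 [51.5 62.  84.5]
265 155 [58.8 69.5 77.9]
rim [[ -65.1 -132.1   82. ]
 [ 122.7  122.6   87.3]]
key [-98.7 -95.9  77.7]
key [-99.1 -38.2  75.5]
key [-99.7  14.8  75.3]
[[ 1.   0.   0.   0.6]
 [ 0.  -1.  -0.3  0.1]
 [ 0.   0.3 -1.   0.4]
 [ 0.   0.   0.   1. ]]
```

View pics/w0.png

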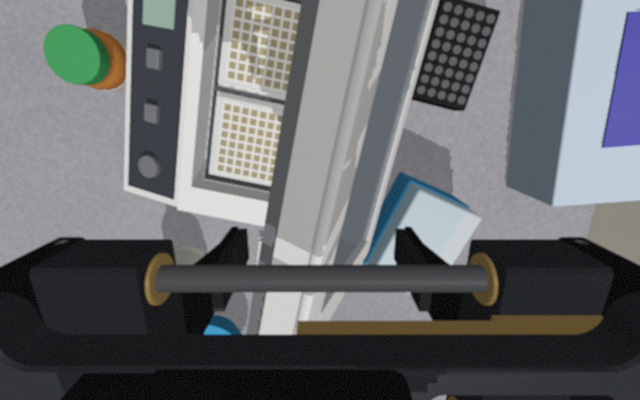

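The fingers straddle the lid with about 10 mm clear on each side. In instrument coordinates the lid spans x 50-95 at that height, and the finger inner faces are near 38 and 124. The fit gives a lid angle of about 1.2 rad. In the wrist view the start key is at (150, 165). I go straight up first, then turn to the instrument's yaw and close the fingers.

move_arm(
  increments=[
    {"xyz": [0,0,-30],"roll": 0,"grip": 100},
    {"xyz": [0,0,-40],"roll": 0,"grip": 100},
    {"xyz": [0,0,-30],"roll": 0,"grip": 100},
    {"xyz": [0,0,0],"roll": 0.103,"grip": 0},
    {"xyz": [0,0,0],"roll": 0.102,"grip": 0},
  ],
)

```text
time_s: 2.07
position: [0.6264, -0.0002, 0.3259]
tcp_rot: [[0.208, 0.978, 0.006], [0.978, -0.208, -0.001], [0.0, 0.007, -1.0]]
force: [-0.7, 0.5, -0.1]
opening: 0.92
grasp_force: 0.0
```

move_arm(
  increments=[
    {"xyz": [28,30,0],"roll": 0,"grip": 0},
    {"xyz": [28,30,0],"roll": 0,"grip": 0},
    {"xyz": [0,0,0],"roll": 0,"grip": 0},
    {"xyz": [0,0,0],"roll": 0,"grip": 0},
    {"xyz": [0,0,0],"roll": 0,"grip": 0},
  ],
)

```text
time_s: 2.48
position: [0.6945, 0.0427, 0.3219]
tcp_rot: [[0.203, 0.979, -0.002], [0.979, -0.203, -0.0], [-0.001, -0.002, -1.0]]
force: [-0.3, -0.2, -0.8]
opening: 0.553
grasp_force: 0.0
```

Run:
```python
from h import *
np.set_printoptions(precision=1,suppress=True,linewidth=150)
s=bot.read_state(); print("tcp inst",inst(s["position"])*1000,s["opening"],s["time_s"])
K,T=cam("wrist"); p,d=bot.capture("wrist"); cv2.imwrite("pics/w1.png",p[:,:,::-1])
m=bot.trace("lid","wrist")
l=inst(cloud(K,T,d,cv2.erode(m[0]["mask"].astype(np.uint8),np.ones((3,3)))>0))*1000
print(l.min(0),l.max(0))
for z in range(130,275,15):
    k=l[abs(l[:,2]-z)<5]
    if len(k)>5: print(z,len(k),np.percentile(k[:,0],[2,50,98]))
r=bot.spot_in("start_key","wrist"); print([(x["conf"],inst(w(T,x["at"]))*1000) for x in r])
```

```text
tcp inst [140.2 -16.5 321.9] 0.5532021675063047 2.4833
[ -37.  -127.8    3.9] [140.6 203.6 269.4]
130 893 [129.2 131.8 134.5]
145 844 [123.4 125.6 128. ]
160 949 [117.6 119.8 122.3]
175 1078 [111.6 113.9 116.3]
190 1226 [105.8 108.  110.5]
205 1371 [ 99.8 102.1 104.6]
220 1371 [94.  96.3 98.8]
235 1582 [88.2 90.5 93. ]
250 2469 [50.6 84.6 87.2]
265 7986 [58.2 71.7 81.4]
[(0.75, array([-100.9,  -92.7,   81.3])), (0.74, array([-167.6,    5.9,   75.4]))]
```

View pics/w1.png

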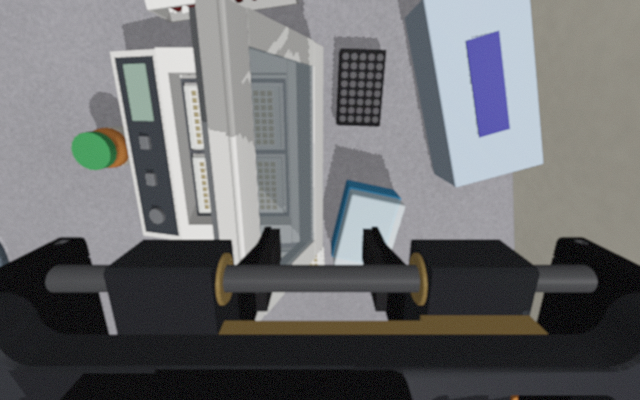

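The lid angle is confirmed at 1.197 rad, with the outer face at x = 88.5 for z = 240. The lid spans about (195-320, 0-270) in the picture, and the fingers are behind it. I go down behind the lid and let the fingers close.

move_arm(
  increments=[
    {"xyz": [0,0,40],"roll": 0,"grip": 0},
    {"xyz": [0,0,40],"roll": 0,"grip": 0},
    {"xyz": [0,0,0],"roll": 0,"grip": 0},
    {"xyz": [0,0,0],"roll": 0,"grip": 0},
    {"xyz": [0,0,0],"roll": 0,"grip": 0},
  ],
)

```text
time_s: 3.05
position: [0.6961, 0.0421, 0.2448]
tcp_rot: [[0.204, 0.979, 0.003], [0.979, -0.204, -0.0], [0.0, 0.003, -1.0]]
force: [0.2, 0.8, 1.2]
opening: 0.049
grasp_force: 0.0
```

move_arm(
  increments=[
    {"xyz": [0,-10,0],"roll": 0,"grip": 0},
    {"xyz": [0,-6,0],"roll": 0,"grip": 0},
    {"xyz": [0,0,0],"roll": 0,"grip": 0},
    {"xyz": [0,0,0],"roll": 0,"grip": 0},
    {"xyz": [0,0,0],"roll": 0,"grip": 0},
  ],
)

```text
time_s: 3.47
position: [0.6803, 0.0458, 0.2441]
tcp_rot: [[0.204, 0.979, 0.003], [0.979, -0.204, -0.0], [0.0, 0.003, -1.0]]
force: [-0.1, 1.0, 0.9]
opening: 0.007
grasp_force: 0.0
```

move_arm(
  increments=[
    {"xyz": [0,-12,0],"roll": 0,"grip": 0},
    {"xyz": [0,-11,0],"roll": 0,"grip": 0},
    {"xyz": [0,-7,2],"roll": 0,"grip": 0},
    {"xyz": [0,-7,2],"roll": 0,"grip": 0},
    {"xyz": [0,-7,2],"roll": 0,"grip": 0},
  ],
)

```text
time_s: 3.88
position: [0.6388, 0.0544, 0.2381]
tcp_rot: [[0.204, 0.979, 0.007], [0.979, -0.204, -0.001], [0.001, 0.007, -1.0]]
force: [3.7, -0.8, 3.1]
opening: 0.009
grasp_force: 1.9
```

move_arm(
  increments=[
    {"xyz": [0,-8,3],"roll": 0,"grip": 0},
    {"xyz": [0,-8,3.5],"roll": 0,"grip": 0},
    {"xyz": [0,-8,4],"roll": 0,"grip": 0},
    {"xyz": [0,-7.5,4.5],"roll": 0,"grip": 0},
    {"xyz": [0,-7.5,5],"roll": 0,"grip": 0},
  ],
)

```text
time_s: 4.3
position: [0.5974, 0.0631, 0.2171]
tcp_rot: [[0.204, 0.979, 0.0], [0.979, -0.204, 0.0], [0.0, 0.0, -1.0]]
force: [2.0, -0.5, 6.5]
opening: 0.005
grasp_force: 2.3
```

move_arm(
  increments=[
    {"xyz": [0,-7,5.5],"roll": 0,"grip": 0},
    {"xyz": [0,-7,6],"roll": 0,"grip": 0},
    {"xyz": [0,-6.5,6.5],"roll": 0,"grip": 0},
    {"xyz": [0,-6,7],"roll": 0,"grip": 0},
    {"xyz": [0,-5.5,7.5],"roll": 0,"grip": 0},
  ],
)

```text
time_s: 4.72
position: [0.5645, 0.0699, 0.1838]
tcp_rot: [[0.204, 0.979, -0.004], [0.979, -0.204, 0.001], [-0.0, -0.004, -1.0]]
force: [-0.0, -0.2, 4.8]
opening: 0.006
grasp_force: 2.0
```

move_arm(
  increments=[
    {"xyz": [0,-4.5,7],"roll": 0,"grip": 0},
    {"xyz": [0,-4,7],"roll": 0,"grip": 0},
    {"xyz": [0,-3.5,7],"roll": 0,"grip": 0},
    {"xyz": [0,-3,7],"roll": 0,"grip": 0},
    {"xyz": [0,-2.5,7],"roll": 0,"grip": 0},
  ],
)

```text
time_s: 5.13
position: [0.5485, 0.0731, 0.1481]
tcp_rot: [[0.204, 0.979, -0.002], [0.979, -0.204, 0.0], [-0.0, -0.002, -1.0]]
force: [-1.4, -0.2, 4.2]
opening: 0.002
grasp_force: 1.9
```

move_arm(
  increments=[
    {"xyz": [0,-2,5],"roll": 0,"grip": 0},
    {"xyz": [0,-2,5],"roll": 0,"grip": 0},
    {"xyz": [0,-1.5,5],"roll": 0,"grip": 0},
    {"xyz": [0,-1,5],"roll": 0,"grip": 0},
    {"xyz": [0,-1,4],"roll": 0,"grip": 0},
  ],
)

```text
time_s: 5.55
position: [0.5418, 0.0745, 0.1243]
tcp_rot: [[0.204, 0.979, -0.001], [0.979, -0.204, 0.0], [-0.0, -0.001, -1.0]]
force: [-2.8, 0.5, 3.9]
opening: 0.006
grasp_force: 1.8
```

Commanded height is now about 123 mm, and the shut lid's top is at 117 mm. I finish in small steps.

move_arm(
  increments=[
    {"xyz": [0,0,2],"roll": 0,"grip": 0},
    {"xyz": [0,0,2],"roll": 0,"grip": 0},
    {"xyz": [0,0,1],"roll": 0,"grip": 0},
    {"xyz": [0,0,1],"roll": 0,"grip": 0},
    {"xyz": [0,0,1],"roll": 0,"grip": 0},
  ],
)

```text
time_s: 5.97
position: [0.5426, 0.0744, 0.1181]
tcp_rot: [[0.204, 0.979, 0.0], [0.979, -0.204, -0.0], [0.0, 0.0, -1.0]]
force: [-2.8, 0.4, 3.4]
opening: 0.005
grasp_force: 1.7
```

move_arm(
  increments=[
    {"xyz": [0,0,1],"roll": 0,"grip": 0},
    {"xyz": [0,0,1],"roll": 0,"grip": 0},
    {"xyz": [0,0,0.5],"roll": 0,"grip": 0},
    {"xyz": [0,0,0],"roll": 0,"grip": 0},
    {"xyz": [0,0,0],"roll": 0,"grip": 0},
  ],
)

```text
time_s: 6.38
position: [0.5425, 0.0744, 0.1164]
tcp_rot: [[0.203, 0.979, 0.0], [0.979, -0.203, -0.0], [-0.0, 0.0, -1.0]]
force: [-4.3, 0.4, 8.4]
opening: 0.006
grasp_force: 4.3
```

The force is rising at the expected shut height. I press slightly more, hold, then lift.

move_arm(
  increments=[
    {"xyz": [0,0,1],"roll": 0,"grip": 0},
    {"xyz": [0,0,1],"roll": 0,"grip": 0},
    {"xyz": [0,0,0],"roll": 0,"grip": 0},
    {"xyz": [0,0,0],"roll": 0,"grip": 0},
    {"xyz": [0,0,0],"roll": 0,"grip": 0},
  ],
)

```text
time_s: 6.8
position: [0.5425, 0.0744, 0.1163]
tcp_rot: [[0.203, 0.979, 0.001], [0.979, -0.203, -0.0], [-0.0, 0.001, -1.0]]
force: [-7.3, 0.3, 19.9]
opening: 0.006
grasp_force: 10.5
```

move_arm(
  increments=[
    {"xyz": [0,0,-5],"roll": 0,"grip": 0},
    {"xyz": [0,0,-20],"roll": 0,"grip": 0},
    {"xyz": [0,0,-35],"roll": 0,"grip": 0},
    {"xyz": [0,0,0],"roll": 0,"grip": 0},
    {"xyz": [0,0,0],"roll": 0,"grip": 0},
  ],
)

```text
time_s: 7.22
position: [0.5452, 0.0741, 0.1755]
tcp_rot: [[0.204, 0.979, 0.008], [0.979, -0.204, -0.001], [0.001, 0.008, -1.0]]
force: [-0.1, 0.2, 0.5]
opening: 0.001
grasp_force: 0.0
```

```bash
cat > look.py <<'E'
from h import *
import sys
np.set_printoptions(precision=1,suppress=True,linewidth=150)
s=bot.read_state(); print("tcp inst",inst(s["position"])*1000,s["time_s"],s["force"])
for n in ["wrist","side"]:
    K,T=cam(n); p,d=bot.capture(n); cv2.imwrite(f"pics/{n}_{sys.argv[1]}.png",p[:,:,::-1])
    m=bot.trace("lid",n)
    if m:
        l=inst(cloud(K,T,d,cv2.erode(m[0]["mask"].astype(np.uint8),np.ones((3,3)))>0))*1000
        l=l[(l[:,2]>100)&(l[:,2]<135)]; A=np.c_[l[:,0],l[:,1],np.ones(len(l))]
        k=np.ones(len(l),bool)
        for _ in range(6):
            c=np.linalg.lstsq(A[k],l[k,2],rcond=None)[0]; k=abs(A@c-l[:,2])<2.5
        print(n,"lid",l.min(0),l.max(0),"slope",-1000*c[0],"mrad z(0)",c[2],k.mean())
    for q in ["start_key","time_key","temp_key"]:
        print(n,q,[(round(x["conf"],2),inst(w(T,x["at"]))*1000) for x in bot.spot_in(q,n)[:3]])
        mm=bot.trace(q,n)
        if mm: print("   mask",np.argwhere(mm[0]["mask"]).mean(0)[::-1],mm[0]["mask"].sum(),np.median(inst(cloud(K,T,d,mm[0]["mask"])),0)*1000)
E
python3 look.py 2
```

```text
tcp inst [-12.4 -16.1 175.5] 7.2167 [-0.1  0.2  0.5]
wrist lid [ -64.1 -126.8  113.4] [111.3 128.1 120.1] slope -1.408791266172046 mrad z(0) 116.47968637874854 0.9981813814638164
wrist start_key []
wrist time_key [(0.75, array([-94.7, -37.1,  79.3]))]
   mask [225.9 215.6] 301 [-98.7 -35.6  78.1]
wrist temp_key [(0.79, array([-98. ,  14.7,  77.8]))]
   mask [221.2 162. ] 392 [-98.5  14.4  78.1]
side lid [ -64.6 -133.5  100. ] [108.3 104.6 121.1] slope 2.5635543687079276 mrad z(0) 114.44121322772284 0.8137381013635194
side start_key [(0.73, array([-180.9,  -14.1,   54.7])), (0.48, array([-96.4, -98.7,  78.5]))]
side time_key []
   mask [275.7 222.8] 59 [-101.2  -94.8   76. ]
side temp_key [(0.2, array([ -1.1, -69.2,  95.5]))]
```

View pics/wrist_2.png

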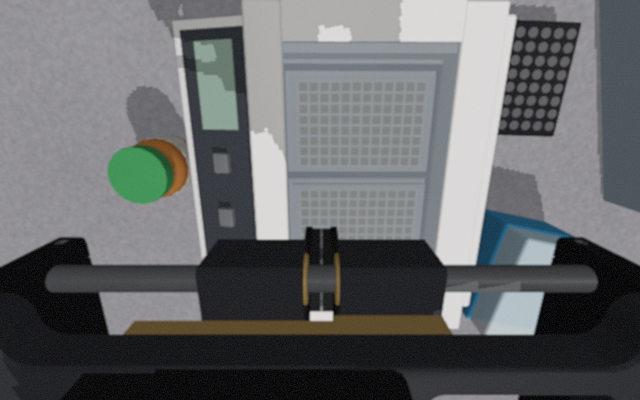

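The lid is shut: its top plane is level at 116.5 mm across the whole face. The time key is at pixel (226, 216) and the temp key at (221, 162), which puts the start key at instrument (-99, -91.5). I move above it.

move_arm(
  increments=[
    {"xyz": [-25,-29,0],"roll": 0,"grip": 0},
    {"xyz": [-25,-29,0],"roll": 0,"grip": 0},
    {"xyz": [-25,-29,0],"roll": 0,"grip": 0},
    {"xyz": [0,0,0],"roll": 0,"grip": 0},
    {"xyz": [0,0,0],"roll": 0,"grip": 0},
  ],
)

```text
time_s: 8.43
position: [0.44, 0.0183, 0.1736]
tcp_rot: [[0.206, 0.979, -0.001], [0.979, -0.206, 0.0], [0.0, -0.001, -1.0]]
force: [1.3, 1.0, -0.6]
opening: 0.006
grasp_force: 0.0
```

move_arm(
  increments=[
    {"xyz": [0,0,30],"roll": 0,"grip": 0},
    {"xyz": [0,0,30],"roll": 0,"grip": 0},
    {"xyz": [0,0,15],"roll": 0,"grip": 0},
    {"xyz": [0,0,0],"roll": 0,"grip": 0},
    {"xyz": [0,0,0],"roll": 0,"grip": 0},
  ],
)

```text
time_s: 8.85
position: [0.4431, 0.0188, 0.0981]
tcp_rot: [[0.203, 0.979, -0.0], [0.979, -0.203, 0.0], [0.0, -0.0, -1.0]]
force: [-0.1, -0.0, -0.7]
opening: 0.004
grasp_force: 0.0
```

```bash
python3 look.py 3; python3 -c "
import cv2; p=cv2.imread('pics/side_3.png')[140:280,220:400]; cv2.imwrite('pics/s3c.png',cv2.resize(p,None,fx=4,fy=4,interpolation=2))"
```

```text
tcp inst [-101.1  -90.9   98.1] 8.85 [-0.1 -0.  -0.7]
wrist lid [ -64.7 -130.3  100. ] [ 72.2  34.3 119.8] slope 7.696611765517014 mrad z(0) 116.34692841289707 0.9740076195157921
wrist start_key [(0.58, array([-102.4,  -85.2,   75.6])), (0.33, array([-99.3,  11.5,  80.2]))]
   mask [323.3 220.7] 423 [-99.2 -85.3  78.2]
wrist time_key [(0.95, array([-93.6, -37.7,  78.9])), (0.2, array([-10.8, -27.1, 116.8]))]
   mask [322.7 146.1] 735 [-99.3 -36.7  78.4]
wrist temp_key [(0.65, array([-97.6,  13.1,  79.4]))]
   mask [322.9  55.5] 866 [-99.5  13.6  78.5]
side lid [ -63.9 -132.3  100.1] [107.4 127.8 119.9] slope 1.346212518739495 mrad z(0) 114.55419226060089 0.8098630136986301
side start_key [(0.61, array([-100.6,  -95.5,   75.3])), (0.46, array([-19.4, 312.4,  17.2]))]
side time_key []
side temp_key []
   mask [321.9 313.5] 1732 [ -22.4 -337.6   24.3]
```

View pics/s3c.png

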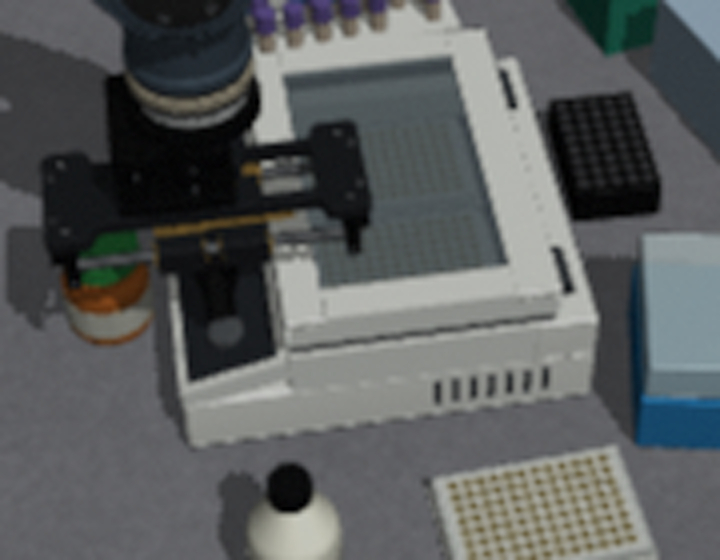

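The shut lid is confirmed in this view. The closed fingertips are right above the round key at about (225, 325) in the crop. I press.

move_arm(
  increments=[
    {"xyz": [0,0,8],"roll": 0,"grip": 0},
    {"xyz": [0,0,6],"roll": 0,"grip": 0},
    {"xyz": [0,0,2],"roll": 0,"grip": 0},
    {"xyz": [0,0,2],"roll": 0,"grip": 0},
    {"xyz": [0,0,0],"roll": 0,"grip": 0},
  ],
)

```text
time_s: 10.07
position: [0.4414, 0.0188, 0.0799]
tcp_rot: [[0.204, 0.979, -0.002], [0.979, -0.204, 0.0], [0.0, -0.002, -1.0]]
force: [-1.6, 0.1, 0.7]
opening: 0.004
grasp_force: 0.8
```

move_arm(
  increments=[
    {"xyz": [0,0,1],"roll": 0,"grip": 0},
    {"xyz": [0,0,1],"roll": 0,"grip": 0},
    {"xyz": [0,0,1],"roll": 0,"grip": 0},
    {"xyz": [0,0,0],"roll": 0,"grip": 0},
    {"xyz": [0,0,0],"roll": 0,"grip": 0},
  ],
)

```text
time_s: 10.48
position: [0.442, 0.0187, 0.0777]
tcp_rot: [[0.204, 0.979, 0.0], [0.979, -0.204, -0.0], [-0.0, 0.0, -1.0]]
force: [-0.3, 0.5, 2.6]
opening: 0.004
grasp_force: 1.4
```

move_arm(
  increments=[
    {"xyz": [0,0,1],"roll": 0,"grip": 0},
    {"xyz": [0,0,1],"roll": 0,"grip": 0},
    {"xyz": [0,0,1],"roll": 0,"grip": 0},
    {"xyz": [0,0,0],"roll": 0,"grip": 0},
    {"xyz": [0,0,0],"roll": 0,"grip": 0},
  ],
)

```text
time_s: 10.9
position: [0.4425, 0.0186, 0.0757]
tcp_rot: [[0.203, 0.979, 0.002], [0.979, -0.203, -0.0], [-0.0, 0.002, -1.0]]
force: [-2.1, 0.6, 13.5]
opening: 0.008
grasp_force: 7.2
```

The key met the fingers near z = 79.8 and bottomed out at 75.7, which is 4 mm of travel with the force rising past 4 N. I press a touch more and hold, then come away.

move_arm(
  increments=[
    {"xyz": [0,0,1],"roll": 0,"grip": 0},
    {"xyz": [0,0,0],"roll": 0,"grip": 0},
    {"xyz": [0,0,0],"roll": 0,"grip": 0},
    {"xyz": [0,0,0],"roll": 0,"grip": 0},
    {"xyz": [0,0,0],"roll": 0,"grip": 0},
  ],
)

```text
time_s: 11.32
position: [0.4425, 0.0186, 0.0754]
tcp_rot: [[0.203, 0.979, 0.003], [0.979, -0.203, -0.001], [-0.0, 0.003, -1.0]]
force: [-3.7, 0.6, 22.1]
opening: 0.006
grasp_force: 11.2
```

move_arm(
  increments=[
    {"xyz": [0,0,-8],"roll": 0,"grip": 0},
    {"xyz": [0,0,-30],"roll": 0,"grip": 0},
    {"xyz": [0,0,-40],"roll": 0,"grip": 0},
    {"xyz": [0,0,-40],"roll": 0,"grip": 0},
    {"xyz": [0,0,-30],"roll": 0,"grip": 0},
  ],
)

```text
time_s: 11.73
position: [0.4425, 0.0186, 0.2241]
tcp_rot: [[0.204, 0.979, 0.003], [0.979, -0.204, -0.0], [0.0, 0.003, -1.0]]
force: [1.5, -0.7, -0.2]
opening: 0.007
grasp_force: 0.0
```

move_arm(
  increments=[
    {"xyz": [0,0,0],"roll": 0,"grip": 0},
    {"xyz": [0,0,0],"roll": 0,"grip": 0},
    {"xyz": [0,0,0],"roll": 0,"grip": 0},
    {"xyz": [0,0,0],"roll": 0,"grip": 0},
    {"xyz": [0,0,0],"roll": 0,"grip": 0},
  ],
)

```text
time_s: 12.15
position: [0.4408, 0.0189, 0.2199]
tcp_rot: [[0.204, 0.979, -0.004], [0.979, -0.204, 0.001], [0.0, -0.004, -1.0]]
force: [0.7, 0.8, 1.1]
opening: 0.007
grasp_force: 0.0
```

```bash
python3 look.py 4
```

```text
tcp inst [-103.4  -91.4  219.9] 12.15 [0.7 0.8 1.1]
wrist lid [ -64.6 -128.6  100.1] [111.2  68.8 120. ] slope -1.0523792767810791 mrad z(0) 116.50898113171775 0.9880016899028305
wrist start_key [(0.68, array([-101. ,  -90. ,   75.9]))]
   mask [324.3 183.2] 392 [-100.1  -91.5   78.5]
wrist time_key [(0.68, array([-94. , -37.5,  79.6]))]
   mask [324.4 130.1] 260 [-100.2  -36.9   78.4]
wrist temp_key [(0.6, array([-98.7,  12.4,  79.7]))]
   mask [325.   75.9] 308 [-99.5  13.5  78.6]
side lid [ -64.7 -132.9  100.1] [107.  126.1 120. ] slope 0.6960733472272714 mrad z(0) 114.45205742421037 0.8112354201380624
side start_key []
   mask [275.7 222.9] 63 [-101.6  -95.8   76.1]
side time_key []
   mask [319.1 189.8] 4793 [ 24.6 -36.3 114.2]
side temp_key []
```

View pics/side_4.png

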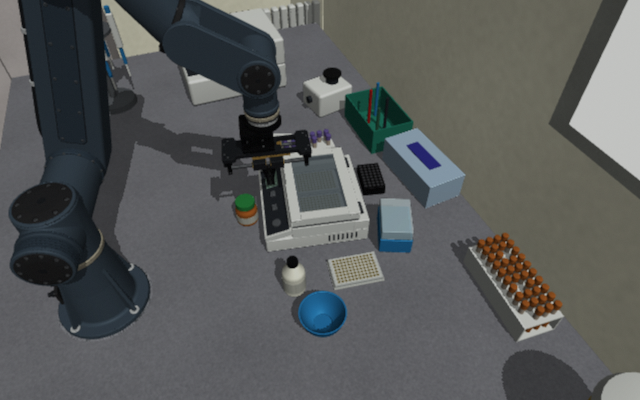

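The lid is shut around (320, 190) and the start key is back out. The jar at (245, 208), the reagent bottle, the spare plate, the bowl and the boxes stand where they did, and the arm is clear above. I hand in the job.

```bash
python3 -c "
from rig import bot
print(bot.hand_in())"
```

```text
the job is handed in; nothing more can be done
None
```

I shut the lid gently, pressed the start key in about 4 mm (full travel) and let it spring back, moved the arm clear, and handed the job in at about 12 s; the judge returned no verdict.

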